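Ease a plaster mould jacket off its casting board with a wedge

ROBOT

A 6-joint arm with a two-finger parallel gripper is mounted at the origin on the work surface. World frame = base frame: x ahead of the robot, y to its left, z up, the work surface at z = 0. Lengths are in m, angles in rad, forces in N, time in s.
With the tool pointing down it reaches from about 0.375 to 0.975 m from the base axis. Payload 3.8 kg.
Tool frame: the origin (TCP) lies at the very end of the fingers, on their centre line; the grasp point (between the pads) lies 19 mm behind it (bot.pinch_z is the distance from the TCP to the grasp point, in m); x points along the fingers, y is the direction in which the jaws open and shut, and the axes are right-handed (so a half turn about x gives the same grasp; the last joint's range is limited). The gripper opens to 85 mm and grips with 20 to 120 N. Pads are 22 mm wide; open, the fingers measure 114 mm over their backs; the gripper's body (76 mm by 85 mm) begins 54 mm behind the grasp point. The pads swing forward as they close: fully open they stand 13 mm farther back than shut.
Start: joints at [1.217, 0.264, 1.604, -0, 1.274, -0.037], TCP at [0.21, 0.641, 0.231] pointing down, gripper open.
Joint ranges: [-2.63, 2.63], [-0.94, 2.18], [0.31, 2.57], [-1.31, 4.45], [0, 2.66], [-2.55, 2.55]. Speed limits (rad/s): [2.57, 2.57, 3.14, 3.14, 3.14, 3.14].

INTERFACE

Orientations are given as a rotation vector (axis times angle).
In Python, from workcell import monitor, imaging, finish_job, bot gives the robot as it stands.
- The arm moves only by the tool jog_arm, never from a script. Its argument "rows" is a list of rows, each a list of 7 numbers: the shift along the tool's x, y, z in m, then the turn, a rotation vector about the tool's x, y, z in rad, then the opening in per cent of the stroke, from 0 (shut) to 100 (fully open). A call has 1 to 20 rows; each row is the pose to reach, as a shift and turn from the pose measured when the call began, along the tool's axes at that moment; what a row does not reach only later rows make up. A row lasts 1/10 s, in which the tool goes at most 50 mm and 8.59 degrees, less where a joint would pass 70% of its speed; a pose out of reach is approached as far as the arm can. A call with a gripper value outside its range is refused whole. The fingers move at their own pace and stop on an object; "force" is the grip in N (left out, the last holds). Time passes only in rows, so rows that repeat a pose let the fingers close. It gives the time, the measured TCP pose, the force and the opening at its end, in the units of the state.
- monitor.read_state(): the state, without advancing time (a new reading comes with each control period).
- imaging.read_camera(name): name is "scene" or "top"; returns the picture (480x640x3 uint8, blue, green, red); there is no depth.
- imaging.camera_params(name): a dict with "fx", "fy", "cx", "cy" (pixels), "k1" (the pictures are not rectified: a ray, as slopes to the right and down, at radius r is drawn at 1 + k1 r^2 times it, then the intrinsics apply), "T" (4x4, takes a point from camera to world coordinates). Camera axes: x right, y down, z forward; pixel columns grow to the right and rows downward; lengths in m; the calibration is good to about 2 mm. A picture is of the moment at which its call begins. camera_params takes no time and is no camera call.
- finish_job(): hands the job in, once; it reports no verdict.
The state is a dict: "time": time; "q": joint angles; "joint_vel": joint speeds; "joint_torque": joint torques, N m; "tool_pos": TCP position; "tcp_rot": TCP orientation; "wrist_force": force on the tool from outside, world axes, zero at the start; "torque": the same for the moment, N m; "width": opening from 0.0 (shut) to 1.0 (fully open).
Only numpy, scipy, OpenCV 4.12 (cv2) and the standard library are available. Lean on these libraries where they do the work, as an engineer would, in place of code of your own. Each camera call takes 0.05 s, during which the arm holds its last target. There are 200 camera calls.

TASK

The plaster mould jacket has set and is ready to come off its casting board. Swing the turn clamp a quarter turn anticlockwise so that its finger is right off the jacket, then lay the wooden wedge flat on the board and push its thin end into the pry notch until the jacket's near edge just lifts off the board, a gap of about 4 millimetres. Finish still gripping the wedge in place, with the jacket resting on it and not touched by the gripper, and leave the offcut, bowl and jar alone.

Things in the scene. Friction and masses are not known exactly. Their poses are not given: they have to be found in the camera images.
- board: dark plywood casting board, 300 x 270 x 18 mm, screwed to the bench. Origin: centre of its underside, on the bench; x from its near side to its far side, y left, z up; top at z = 18 mm. In front of the jacket is a bare apron 120 mm deep, where the wedge slides. Low cleats (13 mm) at the jacket's sides and a far cleat with a steel strip keep its far edge in place: only the near edge can rise
- jacket: white plaster mould jacket, loose, about 0.85 kg: flat flange 150 (x) x 200 (y) x 20 mm with a rounded hump (88 mm high in all, from 36 mm behind the near edge). Origin: centre of its underside, axes like the board's; it starts at x = 45, y = 0, z = 18 mm in the board's frame, near edge at board x = -30 mm
- notch (a point): pry notch under the flange's near edge, in a bay 50 mm wide and 8 mm deep that shows from above: 50 mm wide, 9 mm high, open to the near side and below, straight in along +x for 28 mm, then into the hollow jacket. The point: middle of its upper lip, 67 mm in front and 50 mm right (-y) of the jacket's origin, 27 mm above the bench with the jacket down, rising with the gap. Axes like the jacket's
- clamp (a joint): turn of the clamp about the vertical, rad. Near 0 its steel finger points along board +x over the flange (1 mm above it), holding the near edge down. Grows anticlockwise seen from above; clear of the jacket from 1.2; at 1.57 the finger points left (board +y). Starts at -0.1 to 0.25, stops at -0.2 and 1.75, stays where left (friction 0.08 N m)
- clamp_handle (a point): centre of the clamp's black T-handle (bar 60 long, 15 wide, 20 mm high) on the clamp's upright axis, 24 mm in front of the jacket's near edge, 62 mm left of the board's middle, 67 mm above the bench. x axis along bar and finger, which are one piece on a 13 mm stem. Grip across the bar. The finger (16 mm wide, 40 mm from the axis) has its top 23 mm below this point, the flange 29 mm below
- wedge: pale wooden wedge, 130 mm long, 30 mm wide, 50 g, on the bench left or right of the board. Origin: centre of its flat underside; x points to the thin end; 4 mm thick there (x = +65), rising evenly to 30 mm at x = -65. Grip across its width near the thick end. On the board it meets the notch's lip with the thin end 25 mm inside; each further 5 mm lifts the edge 1 mm (45 mm inside: 4 mm gap)
- wedge_tip (a point): middle of the lower edge of the wedge's thin end, 65 mm along x from its origin; axes like the wedge's
- offcut: batten offcut of the same pale wood, 130 x 30 mm, 28 mm thick all along (not tapered), loose, to be left alone. Lies at the other side of the board from the wedge. Origin: centre of its underside, x along it
- bowl: white plastic mixing bowl, 130 mm across, 65 mm high, loose, to be left alone. Origin: centre of its underside
- soap_jar: amber glass jar with a black lid, 72 mm across, 85 mm high, loose, to be left alone. Origin: centre of its underside
Things that resemble listed ones, but are neither listed nor needed, are in the scene too. Leave any orange look-alike of the wedge alone. What is shaped like the jacket but black is not meant.

How it is judged:
By the outcome, as a careful person would: the job done as asked, in the order asked, and still so for the second after the job is handed in, while the arm keeps its last pose, push and grip.
It also fails if it takes over 48 s, if anything falls off the work surface, if the arm or the gripper's body presses on something with over 40 N, if the wrist force passes 120 N, or if a joint passes its speed limit or range.

## Working session

There is one attempt and no reset: what is moved stays moved. The work goes in short steps, Python scripts to look and compute and a tool call to move; the robot and the scene stay as the last step left them, time stands still between calls to the robot, and variables do not carry over. Pictures are saved under pics/ and viewed, about 8 in all and at most 12, crops included, and the job is handed in when it is done.

Besides the shell and the picture viewer there is one more tool, called as a command line: name --pt "numbers of a row" for each row, then --argument value for the rest. jog_arm: Moves the arm, as the interface text tells. Its arguments: {"type":"object","properties":{"rows":{"type":"array","items":{"type":"array","items":{"type":"number"}}},"force":{"type":"number"}},"required":["rows"]}

```bash
mkdir -p pics; ls
python3 - <<'E'
from workcell import monitor, imaging, bot
import cv2,numpy as np
for n in("scene","top"):
    cv2.imwrite(f"pics/{n}0.png",imaging.read_camera(n)); p=imaging.camera_params(n)
    print(n,{k:(np.round(v,4).tolist()) for k,v in p.items()})
print(monitor.read_state()); print([a for a in dir(bot) if a[0]!='_'])
E
```

```text
pics
scene {'fx': 517.8031, 'fy': 517.8031, 'cx': 323.1639, 'cy': 238.3903, 'k1': -0.138, 'T': [[-0.1513, 0.6673, -0.7292, 1.4776], [0.9885, 0.1002, -0.1134, 0.2076], [-0.0027, -0.738, -0.6748, 0.974], [0.0, 0.0, 0.0, 1.0]]}
top {'fx': 530.2526, 'fy': 530.2526, 'cx': 315.0952, 'cy': 241.2545, 'k1': -0.0305, 'T': [[-0.0098, -0.9968, 0.0787, 0.3531], [-0.9999, 0.01, 0.0027, 0.0506], [-0.0035, -0.0787, -0.9969, 1.5179], [0.0, 0.0, 0.0, 1.0]]}
{'time': 0.1, 'q': array([ 1.21707647e+00,  2.64703567e-01,  1.60527943e+00, -2.47823582e-05,
        1.27372760e+00, -3.68961001e-02]), 'joint_vel': array([ 0.00020844, -0.00120064, -0.0024544 ,  0.00059749, -0.00110628,
        0.00044206]), 'joint_torque': array([ 5.71923993e-04, -5.16703498e+01, -3.68592525e+01, -6.84127417e-05,
        6.15999030e-03, -4.16025955e-05]), 'tool_pos': array([0.21006382, 0.64075414, 0.23004652]), 'tcp_rot': array([ 0.24701097,  1.55684576, -0.25029321]), 'wrist_force': array([-0.01450395,  0.81254966, -0.81787336]), 'torque': array([-0.04466194, -0.03813061,  0.04285985]), 'width': 1.0018031989453566}
['MotionError', 'pinch_z']
```

View pics/scene0.png

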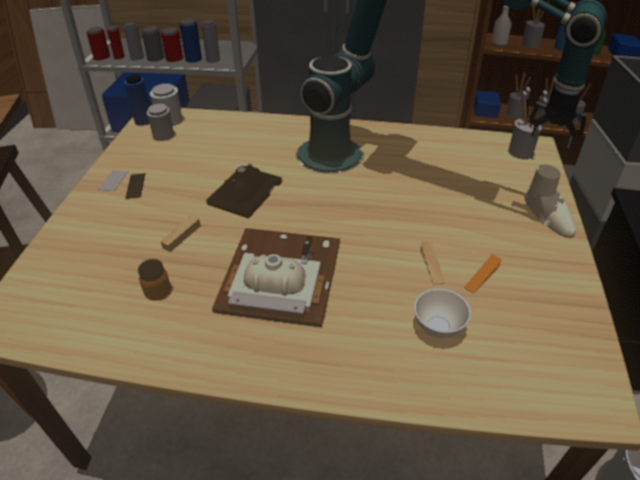

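View pics/top0.png

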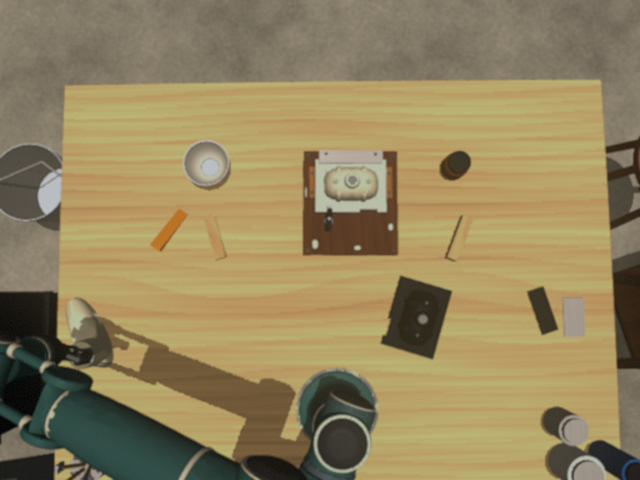

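The pictures show the board with the white jacket at top (350,203). The candidates for the wedge are the pale piece at top (215,237), scene (432,263), and the pale piece at top (459,238), scene (181,233). The orange look-alike is at top (169,230). I'll enlarge both pale pieces.

Run:
```python
import cv2,numpy as np
t=cv2.imread("pics/top0.png");s=cv2.imread("pics/scene0.png")
def c(im,x,y,w,h,f):
    return cv2.resize(im[y:y+h,x:x+w],None,fx=f,fy=f,interpolation=cv2.INTER_CUBIC)
a=np.hstack([c(t,190,210,50,55,5),c(t,435,210,50,55,5),np.zeros((275,300,3),np.uint8)])
b=np.hstack([c(s,405,235,50,55,5),c(s,155,210,50,55,5),np.zeros((275,300,3),np.uint8)])
r=c(t,295,140,110,125,2.7); r=r[:,:297]
im=np.vstack([a,b]); im[0:r.shape[0],502:502+r.shape[1]]=r
cv2.imwrite("pics/c1.png",im)
```

```text
(no output)
```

View pics/c1.png

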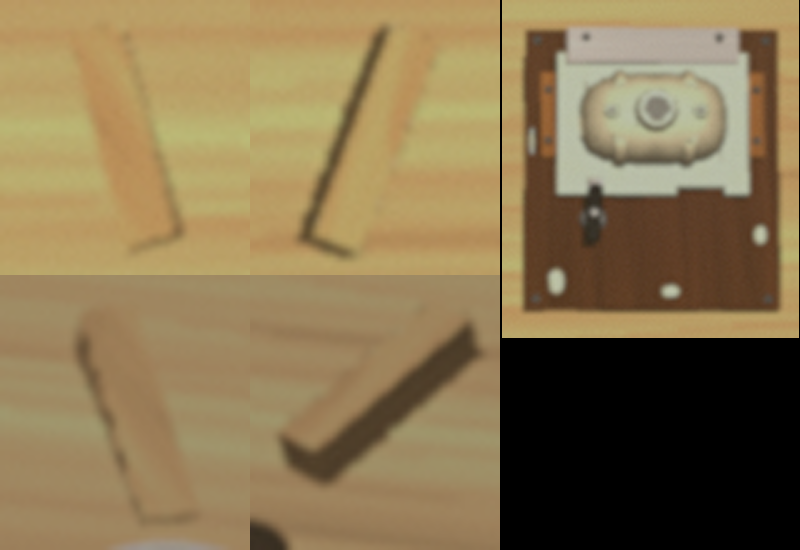

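The left pale piece (top 215,237) is the wedge. In the scene crop its dark side tapers from thick (upper left, robot side) to a thin end towards the bowl. The right piece (459,238) has an even thick side, so it is the offcut. The finger lies over the flange (crop 596,186) and the bay is at crop (700,190).

```bash
cat > h.py <<'E'
import cv2,numpy as np
from workcell import monitor, imaging
from scipy.spatial.transform import Rotation as R
def ray(n,uv):
    p=imaging.camera_params(n);T=np.array(p["T"])
    K=np.array([[p["fx"],0,p["cx"]],[0,p["fy"],p["cy"]],[0,0,1]])
    d=cv2.undistortPoints(np.array([[uv]],float),K,np.array([p["k1"],0,0,0,0.]))[0,0]
    return T[:3,3],T[:3,:3]@np.r_[d,1]
def px(n,uv,z):
    o,d=ray(n,uv); return o+d*(z-o[2])/d[2]
def proj(n,P):
    p=imaging.camera_params(n);T=np.array(p["T"])
    K=np.array([[p["fx"],0,p["cx"]],[0,p["fy"],p["cy"]],[0,0,1]])
    Ti=np.linalg.inv(T)
    return cv2.projectPoints(np.atleast_2d(P).astype(float),Ti[:3,:3],Ti[:3,3],K,np.array([p["k1"],0,0,0,0.]))[0][:,0]
def crop(n,x,y,w,h,f,name):
    im=imaging.read_camera(n)
    cv2.imwrite(name,cv2.resize(im[y:y+h,x:x+w],None,fx=f,fy=f,interpolation=cv2.INTER_CUBIC))
def pose():
    s=monitor.read_state(); M=R.from_rotvec(s["tcp_rot"]).as_matrix()
    return s,M
def togo(P,xax,yax):
    "shift (tool axes) and turn to reach TCP P with tool x, y axes"
    s,M=pose(); xax=np.array(xax,float);xax/=np.linalg.norm(xax); yax=np.array(yax,float); yax-=xax*(xax@yax); yax/=np.linalg.norm(yax)
    G=np.c_[xax,yax,np.cross(xax,yax)]
    print("shift",np.round(M.T@(np.array(P)-s["tool_pos"]),4),"turn",np.round(R.from_matrix(M.T@G).as_rotvec(),4))
E
python3 - <<'E'
from h import *
f=lambda u,v:((u-502)/2.7+295-.3,v/2.7+140-.3)
for nm,u,v,z in [("TL",525,30,.018),("TR",777,30,.018),("BL",525,311,.018),("BR",777,311,.018),("jNL",557,195,.038),("jNR",750,195,.038),("bayL",678,188,.038),("bayR",724,188,.038),("hand",593,213,.077),("barN",591,243,.077),("fingtip",596,186,.044)]:
    print(nm,np.round(px("top",f(u,v),z),4))
g=lambda u,v:(u/5+190-.4,v/5+210-.4)
for nm,u,v,z in [("wthinL",75,30,.004),("wthinR",125,33,.004),("wthickL",130,245,.030),("wthickR",180,232,.03)]:
    print(nm,np.round(px("top",g(u,v),z),4))
s=lambda u,v:(u/5+405-.4,(v-275)/5+235-.4)
for nm,u,v,z in [("s thinL",140,520,.004),("s thinR",197,515,.004),("s thickL",80,335,.030),("s thickR",135,312,.03)]:
    print(nm,np.round(px("scene",s(u,v),z),4))
s,M=pose();print(M.round(3))
E
```

```text
TL [0.733  0.0863 0.018 ]
TR [ 0.7303 -0.1824  0.018 ]
BL [0.4331 0.0887 0.018 ]
BR [ 0.4305 -0.1757  0.018 ]
jNL [0.5527 0.0539 0.038 ]
jNR [ 0.5506 -0.1472  0.038 ]
bayL [ 0.5587 -0.0723  0.038 ]
bayR [ 0.5583 -0.1202  0.038 ]
hand [0.5287 0.0175 0.077 ]
barN [0.4981 0.0199 0.077 ]
fingtip [0.5608 0.0133 0.044 ]
wthinL [0.5499 0.3723 0.004 ]
wthinR [0.5479 0.3434 0.004 ]
wthickL [0.4244 0.3349 0.03  ]
wthickR [0.4315 0.3067 0.03  ]
s thinL [0.5568 0.3463 0.004 ]
s thinR [0.5491 0.3755 0.004 ]
s thickL [0.451  0.3108 0.03  ]
s thickR [0.4283 0.3402 0.03  ]
[[-0.001  0.312  0.95 ]
 [-0.002  0.95  -0.312]
 [-1.    -0.002 -0.   ]]
```

Run:
```python
from h import *
a=-0.10-np.pi/2
togo([.5287,.0172,.130],[0,0,-1],[np.cos(a),np.sin(a),0])
```

```text
shift [ 0.1011 -0.493   0.497 ] turn [2.9248e+00 3.1000e-03 4.0000e-04]
```

jog_arm --pt "0.02 -0.04 0.04 0.146 0 0 80" --pt "0.03 -0.08 0.08 0.292 0 0 80" --pt "0.04 -0.11 0.11 0.438 0 0 80" --pt "0.05 -0.14 0.14 0.584 0 0 80" --pt "0.05 -0.17 0.17 0.73 0 0 80" --pt "0.06 -0.2 0.2 0.876 0 0 80" --pt "0.06 -0.23 0.23 1.022 0 0 80" --pt "0.07 -0.26 0.26 1.168 0 0 70" --pt "0.07 -0.29 0.29 1.314 0 0 70" --pt "0.08 -0.32 0.32 1.46 0 0 70" --pt "0.08 -0.35 0.35 1.606 0 0 70" --pt "0.09 -0.38 0.38 1.752 0 0 60" --pt "0.09 -0.41 0.41 1.898 0 0 60" --pt "0.1 -0.44 0.44 2.044 0 0 60" --pt "0.1 -0.465 0.47 2.19 0 0 50" --pt "0.101 -0.48 0.485 2.336 0 0 50" --pt "0.101 -0.493 0.497 2.482 0 0 50" --pt "0.101 -0.493 0.497 2.628 0 0 50" --pt "0.101 -0.493 0.497 2.774 0 0 50" --pt "0.101 -0.493 0.497 2.925 0 0 50" --force 40

```text
time: 2.1
tool_pos: [0.5282, 0.0169, 0.1295]
tcp_rot: [-2.166, 0.117, 2.17]
wrist_force: [-0.0, 0.1, 0.3]
width: 0.501
```

Run:
```python
from h import *
s,M=pose();print(s["time"],s["tool_pos"],s["q"].round(3),s["width"])
a=-0.10-np.pi/2
togo([.5287,.0172,.051],[0,0,-1],[np.cos(a),np.sin(a),0])
crop("scene",225,220,125,105,6,"pics/c2.png")
```

```text
2.1 [0.52823475 0.01690339 0.12945465] [-1.400e-02  7.700e-02  2.019e+00 -2.000e-03  1.047e+00  1.664e+00] 0.5010826818246791
shift [ 0.0785 -0.0005 -0.0006] turn [-0.0061  0.0017 -0.0021]
```

View pics/c2.png

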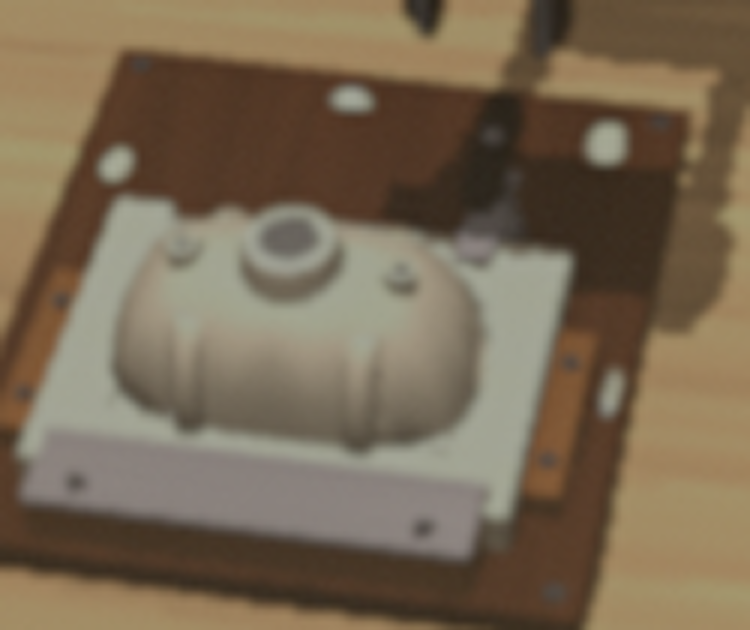

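The fingertips (crop 425,20 and 545,40) stand evenly either side above the handle (490,135), and the finger tip lies over the flange at (478,245). I'll descend and grip.

jog_arm --pt "0.03 0 0 0 0 0 50" --pt "0.06 -0.0005 -0.0005 0 0 0 50" --pt "0.0785 -0.0005 -0.0005 0 0 0 50" --pt "0.0785 -0.0005 -0.0005 0 0 0 50" --pt "0.0785 -0.0005 -0.0005 0 0 0 5" --pt "0.0785 -0.0005 -0.0005 0 0 0 5" --pt "0.0785 -0.0005 -0.0005 0 0 0 5" --pt "0.0785 -0.0005 -0.0005 0 0 0 5" --pt "0.0785 -0.0005 -0.0005 0 0 0 5" --force 40

```text
time: 3.05
tool_pos: [0.5298, 0.0175, 0.0524]
tcp_rot: [-2.166, 0.122, 2.164]
wrist_force: [0.0, 0.9, 2.7]
width: 0.161
```

jog_arm --pt "0 0 0 -0.12 0 0 5" --pt "0 0 0 -0.24 0 0 5" --pt "0 0 0 -0.36 0 0 5" --pt "0 0 0 -0.48 0 0 5" --pt "0 0 0 -0.6 0 0 5" --pt "0 0 0 -0.72 0 0 5" --pt "0 0 0 -0.84 0 0 5" --pt "0 0 0 -0.96 0 0 5" --pt "0 0 0 -1.08 0 0 5" --pt "0 0 0 -1.2 0 0 5" --pt "0 0 0 -1.32 0 0 5" --pt "0 0 0 -1.44 0 0 5" --pt "0 0 0 -1.56 0 0 5" --pt "0 0 0 -1.66 0 0 5" --pt "0 0 0 -1.66 0 0 5"

```text
time: 4.55
tool_pos: [0.5307, 0.0166, 0.0524]
tcp_rot: [1.224, 1.195, -1.224]
wrist_force: [3.0, -4.2, -4.4]
width: 0.163
```

jog_arm --pt "0 0 0 0 0 0 35" --pt "0 0 0 0 0 0 35" --pt "0 0 0 0 0 0 35" --pt "-0.03 0 0 0 0 0 35" --pt "-0.07 0 0 0 0 0 40" --pt "-0.11 0 0 0 0 0 60" --pt "-0.12 0 0 0 0 0 60"

```text
time: 5.25
tool_pos: [0.5336, 0.0172, 0.1781]
tcp_rot: [1.229, 1.188, -1.218]
wrist_force: [-0.4, -0.4, 0.2]
width: 0.597
```

Run:
```python
from h import *
s,M=pose();print(s["time"],s["tool_pos"],s["q"].round(3),s["width"]); print(M.round(3))
w=0.300; c=np.array([.4895,.340]); d=np.array([np.cos(w),np.sin(w)]); g=c-.045*d
a=w-np.pi/2; print(g,proj("top",[[*c,0.017]]))
togo([*g,.12],[0,0,-1],[np.cos(a),np.sin(a),0])
t=imaging.read_camera("top")
r=lambda x,y,w,h,f:cv2.resize(t[y:y+h,x:x+w],None,fx=f,fy=f,interpolation=cv2.INTER_CUBIC)
cv2.imwrite("pics/c3.png",np.hstack([r(190,205,50,60,8),r(300,195,50,60,8)]))
```

```text
5.25 [0.53361833 0.01718633 0.17809642] [-0.013  0.03   1.972 -0.003  1.128  0.01 ] 0.5974826348213171
[[ 0.012  1.    -0.022]
 [-0.003 -0.022 -1.   ]
 [-1.     0.012  0.003]]
[0.44650986 0.32670159] [[214.7951544  235.98170754]]
shift [ 0.0562 -0.0945 -0.3077] turn [ 1.249  -0.005  -0.0119]
```

View pics/c3.png

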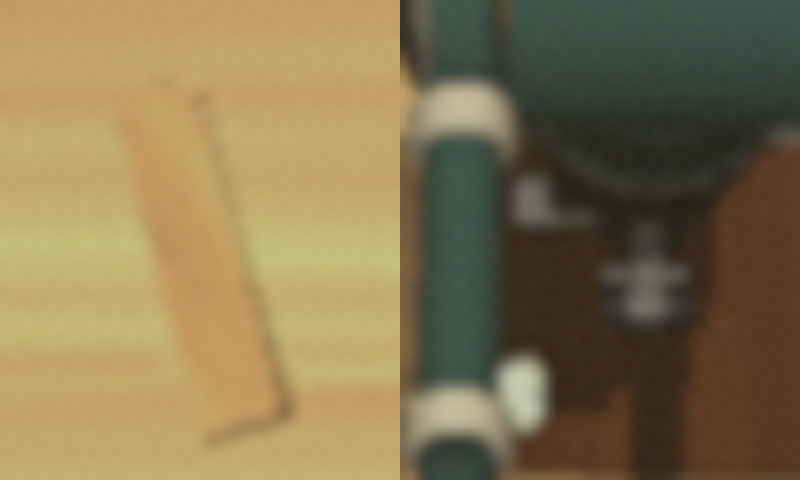

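The clamp finger shows at crop (535,200) pointing left, away from the flange. The wedge's corners are at crop (207,442), (290,415) for the thick end and (118,100), (200,95) for the thin end. Next I refine the wedge pose.

Run:
```python
from h import *
g=lambda u,v:(u/8+190-.45,v/8+205-.45)
P=[px("top",g(*k[:2]),k[2])[:2] for k in [(207,442,0),(290,415,0),(118,100,.004),(203,92,.004)]]
print(np.round(P,4)); a=(P[0]+P[1])/2;b=(P[2]+P[3])/2;d=b-a
print(a,b,np.linalg.norm(d),np.arctan2(d[1],d[0]),(a+b)/2, "across",P[0]-P[1])
w=0.290
a=w-np.pi/2; d=np.array([np.cos(w),np.sin(w)]); c=np.array([.4895,.340])
togo([*(c-.045*d),.09],[0,0,-1],[np.cos(a),np.sin(a),0])
# predicted outline for check
n=np.array([-d[1],d[0]])
for x,y,z in[(-65,15,0),(-65,-15,0),(-65,-15,30),(65,15,4),(65,-15,4)]:
    q=proj("top",[[*(c+d*x/1e3+n*y/1e3),z/1e3]])[0]; print((x,y,z),np.round((q-[190-.45,205-.45])*8))
```

```text
[[0.4224 0.3411]
 [0.4318 0.3113]
 [0.5457 0.3731]
 [0.5483 0.3424]]
[0.42713037 0.32622292] [0.54702622 0.35778614] 0.12398085814421933 0.25741483373457774 [0.48707829 0.34200453] across [-0.00940367  0.02980217]
shift [ 0.0859 -0.0948 -0.3082] turn [ 1.2591 -0.0049 -0.0116]
(-65, 15, 0) [222. 440.]
(-65, -15, 0) [302. 416.]
(-65, -15, 30) [288. 412.]
(65, 15, 4) [118.  95.]
(65, -15, 4) [198.  71.]
```

Run:
```python
from h import *
a=.28-np.pi/2
togo([.4453,.3286,.06],[0,0,-1],[np.cos(a),np.sin(a),0])
```

```text
shift [ 0.1159 -0.0963 -0.3098] turn [ 1.2691 -0.0049 -0.0116]
```

jog_arm --pt "0 -0.01 -0.04 0.14 -0.005 -0.0116 70" --pt "0 -0.02 -0.08 0.28 -0.005 -0.0116 70" --pt "0 -0.035 -0.12 0.42 -0.005 -0.0116 70" --pt "0 -0.05 -0.16 0.56 -0.005 -0.0116 70" --pt "0 -0.06 -0.2 0.7 -0.005 -0.0116 70" --pt "0.02 -0.075 -0.24 0.84 -0.005 -0.0116 70" --pt "0.05 -0.09 -0.28 0.98 -0.005 -0.0116 70" --pt "0.08 -0.096 -0.31 1.12 -0.005 -0.0116 70" --pt "0.11 -0.096 -0.31 1.27 -0.005 -0.0116 70" --pt "0.116 -0.096 -0.31 1.27 -0.005 -0.0116 70" --pt "0.116 -0.096 -0.31 1.27 -0.005 -0.0116 70"

```text
time: 6.4
tool_pos: [0.4434, 0.3274, 0.0574]
tcp_rot: [2.063, 0.292, -2.074]
wrist_force: [0.3, -0.5, 0.7]
width: 0.7
```

Run:
```python
from h import *
s,M=pose();print(s["time"],s["tool_pos"],s["q"].round(3),s["width"])
a=.28-np.pi/2
togo([.4453,.3286,.004],[0,0,-1],[np.cos(a),np.sin(a),0])
crop("scene",395,220,80,70,8,"pics/c4.png")
```

```text
6.4 [0.44344132 0.32740181 0.0574053 ] [ 0.591  0.208  2.021 -0.     0.918  1.879] 0.6999961286389303
shift [ 0.0534 -0.0007 -0.0024] turn [ 0.0027  0.0055 -0.0019]
```

View pics/c4.png

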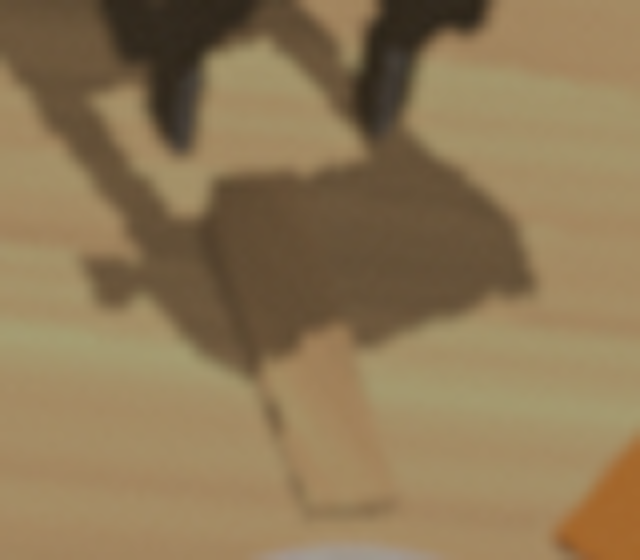

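The wedge tapers from (215,200), its thick end, to (310,510), its thin end. The fingers at (180,140) and (385,125) straddle its thick end. I'll descend and grip.

jog_arm --pt "0.025 0 -0.001 0 0.005 -0.002 70" --pt "0.045 -0.0007 -0.0024 0 0.005 -0.002 70" --pt "0.053 -0.0007 -0.0024 0 0.005 -0.002 70" --pt "0.053 -0.0007 -0.0024 0 0.005 -0.002 70" --pt "0.053 -0.0007 -0.0024 0 0.005 -0.002 20" --pt "0.053 -0.0007 -0.0024 0 0.005 -0.002 20" --pt "0.053 -0.0007 -0.0024 0 0.005 -0.002 20" --pt "0.053 -0.0007 -0.0024 0 0.005 -0.002 20" --pt "0.053 -0.0007 -0.0024 0 0.005 -0.002 20" --pt "0.053 -0.0007 -0.0024 0 0.005 -0.002 20" --force 40

```text
time: 7.45
tool_pos: [0.4485, 0.3302, 0.0081]
tcp_rot: [2.078, 0.297, -2.065]
wrist_force: [0.2, -2.1, 6.4]
width: 0.341
```

jog_arm --pt "-0.01 0 0 0 0 0 20" --pt "-0.04 0 0 0 0 0 20" --pt "-0.08 0 0 0 0 0 20" --pt "-0.1 0 0 0 0 0 20" --pt "-0.1 0 0 0 0 0 20" --force 60

```text
time: 7.95
tool_pos: [0.4506, 0.3317, 0.1129]
tcp_rot: [2.087, 0.301, -2.059]
wrist_force: [-0.3, 0.2, 0.8]
width: 0.337
```

Run:
```python
from h import *
s,M=pose();print(s["time"],s["tool_pos"],s["q"].round(3),s["width"]); print(M.round(3))
crop("top",190,205,60,60,9,"pics/c5.png")
```

```text
7.95 [0.45063932 0.33174104 0.1128886 ] [0.59  0.142 1.981 0.    1.004 1.879] 0.3371339497440422
[[ 0.012  0.278 -0.96 ]
 [ 0.008 -0.96  -0.278]
 [-1.    -0.005 -0.014]]
```

View pics/c5.png

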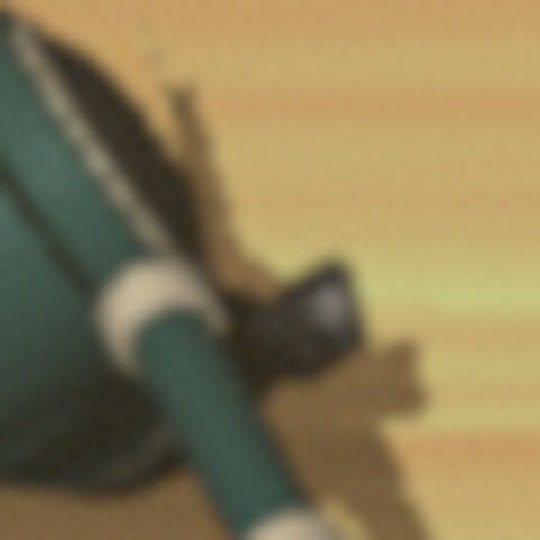

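The wedge is held: opening about 29 mm, lifted to 0.113 m, with its thin end just visible near crop (185,90). I'll carry it to the apron in front of the notch.

Run:
```python
from h import *
a=-.011-np.pi/2
togo([.425,-.0943,.06],[0,0,-1],[np.cos(a),np.sin(a),0])
```

```text
shift [0.0476 0.4017 0.1421] turn [ 0.293  -0.0101  0.005 ]
```

jog_arm --pt "-0.02 0.02 0.01 0.03 -0.01 0.005 20" --pt "-0.03 0.06 0.02 0.06 -0.01 0.005 20" --pt "-0.03 0.1 0.035 0.09 -0.01 0.005 20" --pt "-0.03 0.14 0.05 0.12 -0.01 0.005 20" --pt "-0.03 0.18 0.065 0.15 -0.01 0.005 20" --pt "-0.03 0.22 0.08 0.18 -0.01 0.005 20" --pt "-0.03 0.26 0.095 0.21 -0.01 0.005 20" --pt "-0.03 0.3 0.11 0.24 -0.01 0.005 20" --pt "-0.02 0.34 0.125 0.27 -0.01 0.005 20" --pt "0 0.38 0.135 0.293 -0.01 0.005 20" --pt "0.02 0.402 0.142 0.293 -0.01 0.005 20" --pt "0.04 0.402 0.142 0.293 -0.01 0.005 20" --pt "0.048 0.402 0.142 0.293 -0.01 0.005 20" --pt "0.048 0.402 0.142 0.293 -0.01 0.005 20"

```text
time: 9.4
tool_pos: [0.4226, -0.0937, 0.0572]
tcp_rot: [-2.209, 0.01, 2.221]
wrist_force: [0.4, -0.8, -0.2]
width: 0.334
```

Run:
```python
from h import *
s,M=pose();print(s["time"],s["tool_pos"],s["q"].round(3),s["width"],s["wrist_force"]); print(M.round(3))
t=imaging.read_camera("top");s=imaging.read_camera("scene")
r=lambda t,x,y,w,h,f:cv2.resize(t[y:y+h,x:x+w],None,fx=f,fy=f,interpolation=cv2.INTER_CUBIC)
cv2.imwrite("pics/c6.png",np.hstack([r(t,345,200,50,65,8),r(s,225,215,50,65,8)]))
```

```text
9.4 [ 0.42259153 -0.0937429   0.0572002 ] [-0.276 -0.007  2.262  0.     0.893  1.306] 0.3344242078449216 [ 0.42790445 -0.75897639 -0.22440749]
[[-0.006 -0.011 -1.   ]
 [ 0.002 -1.     0.011]
 [-1.    -0.002  0.006]]
```

View pics/c6.png

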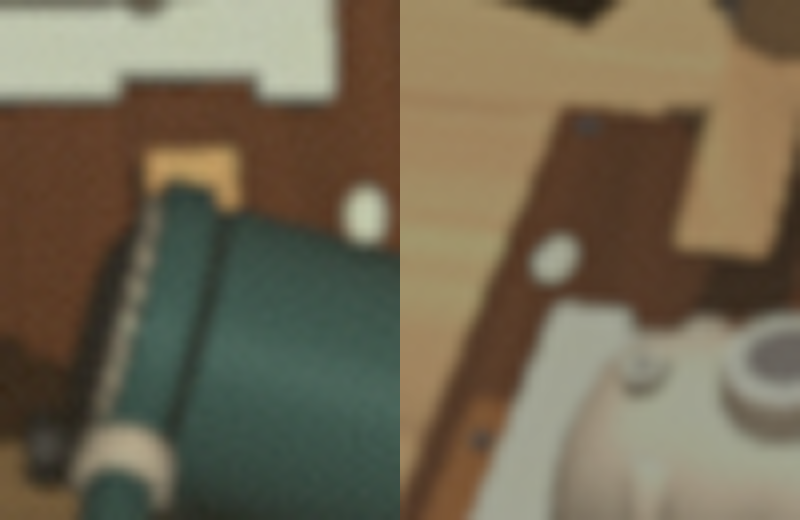

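Run:
```python
from h import *
a=(192/8+345-.45,148/8+200-.45); b=(720/8-50+225-.45,256/8+215-.45)
o1,d1=ray("top",a);o2,d2=ray("scene",b)
A=np.c_[d1,-d2];t=np.linalg.lstsq(A,o2-o1,rcond=None)[0]
print("tip tri",o1+d1*t[0],o2+d2*t[1])
for z in(.04,.05,.06):print(z,px("top",a,z),px("scene",b,z))
print("bay",px("top",(187/8+345-.45,78/8+200-.45),.038), "near edge",px("top",(60/8+345-.45,100/8+200-.45),.038),px("top",(295/8+345-.45,100/8+200-.45),.038))
print("side of tip",[px("top",(u/8+345-.45,v/8+200-.45),.053) for u,v in((145,147),(240,150))])
```

```text
tip tri [ 0.53239715 -0.09507082  0.04946121] [ 0.53221384 -0.09414745  0.04934725]
0.04 [ 0.53355271 -0.09600912  0.04      ] [ 0.52265698 -0.0971983   0.04      ]
0.05 [ 0.53233135 -0.09501739  0.05      ] [ 0.53288123 -0.0939344   0.05      ]
0.06 [ 0.53110998 -0.09402566  0.06      ] [ 0.54310548 -0.09067049  0.06      ]
bay [ 0.55859161 -0.09489547  0.038     ] near edge [ 0.55124157 -0.05011318  0.038     ] [ 0.55042254 -0.13273059  0.038     ]
side of tip [array([ 0.53247736, -0.07838582,  0.053     ]), array([ 0.53109966, -0.11139649,  0.053     ])]
```

The tip is at (0.532, -0.095, 0.049), about 8 mm below the TCP, 110 mm ahead of it, level, and in line with the bay. I'll lower it onto the board.

jog_arm --pt "0.015 0 0 0 0.0 0 20" --pt "0.025 0 0 0 0 0 20" --pt "0.029 0 0 0 0 0 20" --pt "0.03 0 0 0 0 0 20" --pt "0.03 0 0 0 0 0 20" --pt "0.03 0 0 0 0 0 20"

```text
time: 10.1
tool_pos: [0.4254, -0.0941, 0.0299]
tcp_rot: [-2.216, 0.011, 2.216]
wrist_force: [0.2, -0.3, -0.5]
width: 0.336
```

jog_arm --pt "0.002 0 0 0 0 0 20" --pt "0.003 0 0 0 0 0 20" --pt "0.003 0 0 0 0 0 20" --pt "0.003 0 0 0 0 0 20"

```text
time: 10.5
tool_pos: [0.4254, -0.0941, 0.0269]
tcp_rot: [-2.216, 0.011, 2.216]
wrist_force: [-0.2, -0.0, -0.5]
width: 0.335
```

jog_arm --pt "0.001 0 0 0 0 0 20" --pt "0.002 0 0 0 0 0 20" --pt "0.002 0 0 0 0 0 20" --pt "0.002 0 0 0 0 0 20"

```text
time: 10.9
tool_pos: [0.4255, -0.0942, 0.0261]
tcp_rot: [-2.216, 0.011, 2.217]
wrist_force: [-4.8, 1.1, 11.2]
width: 0.34
```

jog_arm --pt "0 0 -0.006 0 0 0 20" --pt "0 0 -0.013 0 0 0 20" --pt "0 0 -0.02 0 0 0 20" --pt "0 0 -0.027 0 0 0 20" --pt "0 0 -0.034 0 0 0 20" --pt "0 0 -0.04 0 0 0 20" --pt "0 0 -0.04 0 0 0 20" --pt "0 0 -0.04 0 0 0 20"

```text
time: 11.7
tool_pos: [0.4667, -0.0947, 0.0262]
tcp_rot: [-2.218, 0.011, 2.215]
wrist_force: [1.3, 0.0, 0.4]
width: 0.335
```

Run:
```python
from h import *
s,M=pose();print(s["tool_pos"],s["wrist_force"]);print(M.round(4))
a=-.011-np.pi/2
togo([.4905,-.0953,s["tool_pos"][2]],[0,0,-1],[np.cos(a),np.sin(a),0])
```

```text
[ 0.4666707  -0.09465488  0.02621223] [1.34958602 0.04913527 0.44319077]
[[ 1.400e-03 -9.900e-03 -9.999e-01]
 [-1.000e-04 -1.000e+00  9.900e-03]
 [-1.000e+00  1.000e-04 -1.400e-03]]
shift [ 0.      0.0004 -0.0238] turn [ 0.0011 -0.0014 -0.0001]
```

jog_arm --pt "0.0005 0 -0.003 0 0 0 20" --pt "0.0005 0 -0.006 0 0 0 20" --pt "0.0005 0 -0.008 0 0 0 20" --pt "0.0005 0 -0.008 0 0 0 20"

```text
time: 12.1
tool_pos: [0.4735, -0.0946, 0.0261]
tcp_rot: [-2.215, 0.011, 2.218]
wrist_force: [-6.2, 1.0, 10.4]
width: 0.335
```

jog_arm --pt "0.0005 0 -0.003 0 0 0 20" --pt "0.0005 0 -0.005 0 0 0 20" --pt "0.0005 0 -0.005 0 0 0 20"

```text
time: 12.4
tool_pos: [0.4771, -0.0946, 0.0261]
tcp_rot: [-2.211, 0.01, 2.221]
wrist_force: [-6.6, 0.5, 11.5]
width: 0.34
```

jog_arm --pt "0.0005 0 -0.003 0 0 0 20" --pt "0.0005 0 -0.005 0 0 0 20" --pt "0.0005 0 -0.005 0 0 0 20"

```text
time: 12.7
tool_pos: [0.4779, -0.0944, 0.0261]
tcp_rot: [-2.201, 0.008, 2.232]
wrist_force: [-15.6, 0.1, 20.9]
width: 0.335
```

Run:
```python
from h import *
s,M=pose();print(M.round(4))
a=-.011-np.pi/2
togo([.4905,-.0953,.0262],[0,0,-1],[np.cos(a),np.sin(a),0])
```

```text
[[-0.0138 -0.0084 -0.9999]
 [ 0.0013 -1.      0.0084]
 [-0.9999 -0.0012  0.0138]]
shift [-0.0003  0.0007 -0.0126] turn [0.0026 0.0138 0.0012]
```

jog_arm --pt "-0.0003 0 -0.003 0 0.014 0 20" --pt "-0.0003 0 -0.006 0 0.014 0 20" --pt "-0.0003 0 -0.008 0 0.014 0 20" --pt "-0.0003 0 -0.008 0 0.014 0 20" --force 90

```text
time: 13.1
tool_pos: [0.4795, -0.0943, 0.0262]
tcp_rot: [-2.202, 0.006, 2.231]
wrist_force: [-19.8, -1.5, 23.4]
width: 0.327
```

jog_arm --pt "-0.001 0 -0.002 0 0.012 0 20" --pt "-0.0015 0 -0.004 0 0.012 0 20" --pt "-0.0015 0 -0.006 0 0.012 0 20" --pt "-0.0015 0 -0.006 0 0.012 0 20"

```text
time: 13.5
tool_pos: [0.4807, -0.0939, 0.0263]
tcp_rot: [-2.203, 0.004, 2.229]
wrist_force: [-12.2, -2.2, 9.9]
width: 0.329
```

Run:
```python
from h import *
s,M=pose();print(s["tool_pos"].round(4),s["wrist_force"].round(1),s["torque"].round(2),s["width"]);print(M.round(4))
t=imaging.read_camera("top");s=imaging.read_camera("scene")
r=lambda t,x,y,w,h,f:cv2.resize(t[y:y+h,x:x+w],None,fx=f,fy=f,interpolation=cv2.INTER_CUBIC)
cv2.imwrite("pics/c7.png",np.hstack([r(t,335,190,50,65,8),r(s,225,215,50,65,8)]))
```

```text
[ 0.4807 -0.0939  0.0263] [-12.2  -2.2   9.9] [-0.22  1.53 -0.1 ] 0.32890646751316494
[[-0.0114 -0.0074 -0.9999]
 [ 0.0033 -1.      0.0073]
 [-0.9999 -0.0033  0.0114]]
```

View pics/c7.png

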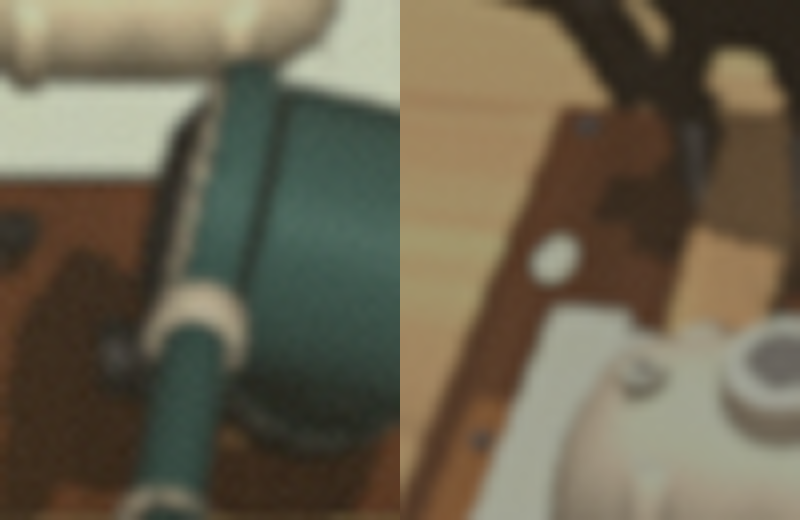

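The top view is hidden by the arm. In the scene view the wedge runs straight into the bay at (680,320). I'll keep pushing.

jog_arm --pt "-0.001 0 -0.003 0 0.012 0 20" --pt "-0.001 0 -0.006 0 0.012 0 20" --pt "-0.001 0 -0.009 0 0.012 0 20" --pt "-0.001 0 -0.01 0 0.012 0 20" --pt "-0.001 0 -0.01 0 0.012 0 20"

```text
time: 14.1
tool_pos: [0.4843, -0.0935, 0.0262]
tcp_rot: [-2.202, 0.002, 2.23]
wrist_force: [-18.4, -1.3, 18.3]
width: 0.327
```

jog_arm --pt "-0.0015 0.001 -0.004 0 0.014 0 20" --pt "-0.0015 0.001 -0.008 0 0.014 0 20" --pt "-0.0015 0.001 -0.011 0 0.014 0 20" --pt "-0.0015 0.001 -0.012 0 0.014 0 20" --pt "-0.0015 0.001 -0.012 0 0.014 0 20"

```text
time: 14.6
tool_pos: [0.4906, -0.0938, 0.0263]
tcp_rot: [-2.204, -0.0, 2.227]
wrist_force: [-15.2, 0.2, 12.5]
width: 0.333
```

Run:
```python
from h import *
s,M=pose();print(s["tool_pos"].round(4),s["wrist_force"].round(1),s["torque"].round(2),s["width"]);print(M.round(4))
```

```text
[ 0.4906 -0.0938  0.0263] [-15.2   0.2  12.5] [-0.11  1.95 -0.03] 0.3331566956914232
[[-0.0107 -0.0059 -0.9999]
 [ 0.0062 -1.      0.0058]
 [-0.9999 -0.0061  0.0107]]
```

```bash
cat > gap.py <<'E'
from h import *
a=cv2.imread("pics/scene0.png");b=imaging.read_camera("scene");cv2.imwrite("pics/scene_now.png",b)
pts=dict(cornR=(244.7,253.3),boss=(273,260),knobR=(255.3,260.8),knobL=(292,265.8),cornL=(320.3,262.5),bossBot=(273,268),scr1=(237.5,300.3),scr2=(295.5,307.8))
P=np.float32(list(pts.values()))[:,None]
g=[cv2.cvtColor(i,cv2.COLOR_BGR2GRAY) for i in(a,b)]
q,st,e=cv2.calcOpticalFlowPyrLK(*g,P,None,winSize=(11,11),maxLevel=1)
for k,p,n,s,x in zip(pts,P,q,st,e):print(k,(n-p)[0].round(2),s,x.round(1))
# predicted shift for a 4 mm gap (turn about the far edge, board x=.12)
C=np.array([.582,-.046,0]);yw=-.011;Rb=R.from_euler("z",yw).as_matrix()
th=.004/.15
def lift(p):
    d=p[0]-.12;z=p[2]-.018
    return np.array([.12+d*np.cos(th)+z*np.sin(th),p[1],.018-d*np.sin(th)+z*np.cos(th)])
for k,p in dict(cornR=(-.03,-.1,.038),boss=(.045,0,.106),knobR=(.04,-.045,.09),cornL=(-.03,.1,.038)).items():
    p=np.array(p);u=proj("scene",[C+Rb@p,C+Rb@lift(p)]);print("pred",k,u[0].round(1),(u[1]-u[0]).round(2))
E
python3 gap.py
```

```text
cornR [-0.16 -0.22] [1] [4.]
boss [-0.23  0.39] [1] [4.6]
knobR [-0.37 -0.33] [1] [4.9]
knobL [0.19 0.34] [1] [3.2]
cornL [ 0.03 -0.13] [1] [3.7]
bossBot [-0.06  0.43] [1] [3.3]
scr1 [0.02 0.14] [1] [2.6]
scr2 [-0.05  0.14] [1] [3.]
pred cornR [244.1 252.5] [-0.22 -0.95]
pred boss [272.8 258.3] [-0.29  0.1 ]
pred knobR [255.8 259.4] [-0.28 -0.06]
pred cornL [319.6 261.3] [-0.05 -0.95]
```

```bash
cat > edge.py <<'E'
from h import *
a=cv2.imread("pics/scene0.png").astype(float)
c6=cv2.imread("pics/c6.png")[:,400:];c6=cv2.resize(c6,(50,65),interpolation=cv2.INTER_AREA).astype(float)
b0=a.copy();b0[215:280,225:275]=c6
b=np.mean([imaging.read_camera("scene").astype(float) for _ in range(8)],0)
def edge(im,u):
    p=im[:,u].mean(1)[240:272]; d=np.argmax(np.diff(cv2.GaussianBlur(p[:,None],(1,3),0)[:,0]))
    lo=p[max(d-4,0):d-1].mean();hi=p[d+3:d+6].mean();m=(lo+hi)/2
    for i in range(max(d-3,0),d+4):
        if p[i]<m<=p[i+1]: return 240+i+(m-p[i])/(p[i+1]-p[i])
    return np.nan
for nm,cs in (("R",range(246,253)),("L",range(309,319))):
    E=np.array([[edge(i,u) for u in cs] for i in(a,b0,b)]);print(nm,E.round(2).tolist());print("shift",np.nanmedian(E[2]-E[0]),np.nanmedian(E[2]-E[1]))
s,M=pose();print(s["time"],s["tool_pos"].round(4),s["wrist_force"].round(1))
E
python3 edge.py
```

```text
R [[252.68, 252.59, 252.66, 252.75, 252.81, 252.87, 252.97], [252.7, 252.61, 252.67, 252.72, 252.79, 252.85, 252.96], [252.5, 252.3, 252.29, 252.5, 252.68, 252.74, 252.79]]
shift -0.18140339836372732 -0.19990989187022024
L [[260.1, 260.04, 260.02, 260.08, 260.21, 260.29, 260.41, 260.62, 260.75, 260.76], [260.1, 260.04, 260.02, 260.08, 260.21, 260.29, 260.41, 260.62, 260.75, 260.76], [259.48, 259.75, 259.87, 259.93, 259.99, 260.13, 260.33, 260.38, 260.56, 260.69]]
shift -0.1755044683479241 -0.1755044683479241
15.05 [ 0.4906 -0.0937  0.0263] [-15.1   0.3  12.5]
```

Run:
```python
from h import *
def show(x):
    for p in[(x,-.080,.048),(x,-.110,.048)]:
        u=proj("scene",[p])[0];print(x,p,((u+.45-[225,215])*8+[400,0]).round(0), ((u+.45-[225,200])*10).round(0))
show(.4604);show(.455);show(.4703);show(.465)
t=imaging.read_camera("top");s=imaging.read_camera("scene")
r=lambda t,x,y,w,h,f:cv2.resize(t[y:y+h,x:x+w],None,fx=f,fy=f,interpolation=cv2.INTER_CUBIC)
cv2.imwrite("pics/c8.png",r(s,225,200,80,60,10))
```

```text
0.4604 (0.4604, -0.08, 0.048) [811. 119.] [513. 299.]
0.4604 (0.4604, -0.11, 0.048) [724. 110.] [405. 288.]
0.455 (0.455, -0.08, 0.048) [814. 109.] [518. 286.]
0.455 (0.455, -0.11, 0.048) [728. 100.] [410. 275.]
0.4703 (0.4703, -0.08, 0.048) [804. 138.] [505. 323.]
0.4703 (0.4703, -0.11, 0.048) [717. 130.] [397. 312.]
0.465 (0.465, -0.08, 0.048) [808. 128.] [509. 310.]
0.465 (0.465, -0.11, 0.048) [721. 119.] [401. 299.]
```

View pics/c8.png

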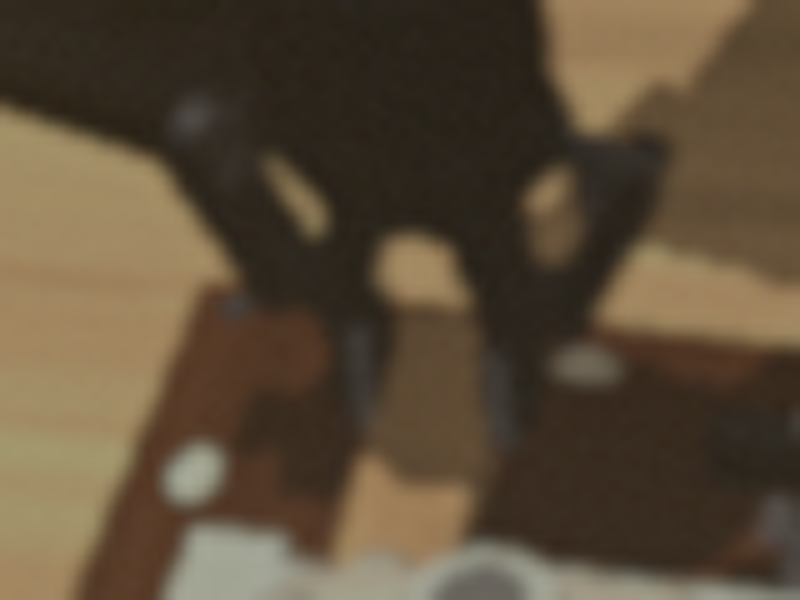

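The scene view shows the fingers at (360,380) and (500,400) on the wedge, with the wedge entering the bay. The near edge has risen only about 1 mm by sub-pixel comparison, so I'll push on in steps and measure.

jog_arm --pt "-0.0015 0.001 -0.004 0 0.012 0 20" --pt "-0.0015 0.001 -0.008 0 0.012 0 20" --pt "-0.0015 0.001 -0.01 0 0.012 0 20" --pt "-0.0015 0.001 -0.01 0 0.012 0 20" --pt "-0.0015 0.001 -0.01 0 0.012 0 20" --force 110

```text
time: 15.65
tool_pos: [0.4952, -0.094, 0.0264]
tcp_rot: [-2.204, -0.003, 2.226]
wrist_force: [-15.4, 0.6, 12.0]
width: 0.317
```

```bash
python3 edge.py; python3 gap.py | grep -v pred
python3 - <<'E'
import cv2,numpy as np
b=cv2.imread("pics/scene_now.png").astype(int)
for r in range(220,254): print(r,b[r,264:270].mean(0).round().astype(int).tolist(),end=" ")
E
```

```text
R [[252.68, 252.59, 252.66, 252.75, 252.81, 252.87, 252.97], [252.7, 252.61, 252.67, 252.72, 252.79, 252.85, 252.96], [252.55, 252.18, 252.1, 252.21, 252.31, 252.49, 252.65]]
shift -0.4090518719173417 -0.42421305079534477
L [[260.1, 260.04, 260.02, 260.08, 260.21, 260.29, 260.41, 260.62, 260.75, 260.76], [260.1, 260.04, 260.02, 260.08, 260.21, 260.29, 260.41, 260.62, 260.75, 260.76], [259.3, 259.44, 259.54, 259.73, 259.91, 260.02, 260.13, 260.26, 260.45, 260.37]]
shift -0.35194361722139433 -0.35194361722139433
16.05 [ 0.4952 -0.094   0.0264] [-13.9   1.1  11.4]
cornR [-0.14 -0.38] [1] [4.9]
boss [-0.24  0.48] [1] [4.4]
knobR [-0.25 -0.58] [1] [5.9]
knobL [0.23 0.44] [1] [3.4]
cornL [ 0.09 -0.42] [1] [4.1]
bossBot [-0.11  0.49] [1] [3.1]
scr1 [-0.01  0.14] [1] [2.7]
scr2 [-0.04  0.15] [1] [3.]
220 [28, 37, 43] 221 [28, 36, 42] 222 [28, 36, 42] 223 [28, 38, 46] 224 [42, 60, 72] 225 [67, 95, 114] 226 [86, 120, 143] 227 [93, 129, 154] 228 [94, 132, 157] 229 [85, 120, 146] 230 [59, 85, 108] 231 [38, 56, 74] 232 [42, 60, 78] 233 [48, 68, 86] 234 [49, 70, 88] 235 [49, 70, 89] 236 [50, 71, 90] 237 [51, 72, 92] 238 [51, 74, 93] 239 [51, 74, 93] 240 [52, 74, 94] 241 [52, 74, 94] 242 [52, 74, 94] 243 [52, 75, 94] 244 [52, 75, 94] 245 [52, 74, 94] 246 [52, 74, 93] 247 [52, 74, 93] 248 [55, 80, 100] 249 [69, 99, 125] 250 [84, 120, 150] 251 [88, 126, 157] 252 [88, 125, 156] 253 [86, 123, 154]
```

```bash
cat > top.py <<'E'
from h import *
a=cv2.imread("pics/top0.png").astype(float)
b=np.mean([imaging.read_camera("top").astype(float) for _ in range(8)],0)
def edge(im,u):  # white above, dark below
    p=im[204:222,u].mean(1); d=np.argmin(np.diff(p)); hi=p[d-4:d-1].mean();lo=p[d+3:d+6].mean();m=(hi+lo)/2
    for i in range(d-3,d+4):
        if p[i]>m>=p[i+1]: return 204+i+(p[i]-m)/(p[i]-p[i+1])
    return np.nan
cs=range(337,352)
E=np.array([[edge(i,u) for u in cs] for i in(a,b)]);print(E.round(2).tolist());dt=np.nanmedian(E[1]-E[0])
C=np.array([.582,-.046,0]);Rb=R.from_euler("z",-.011).as_matrix()
def at(n,p,g,s):
    th=g/.15;d=p[0]-.12;z=p[2]-.018
    q=np.array([.12+d*np.cos(th)+z*np.sin(th)+s,p[1],.018-d*np.sin(th)+z*np.cos(th)])
    return proj(n,[C+Rb@q])[0]
J={}
for n,p in(("top",(-.03,0.02,.038)),("scene",(-.03,-.09,.038))):
    o=at(n,p,0,0);J[n]=[(at(n,p,.001,0)-o)[1],(at(n,p,0,.001)-o)[1]]
print("px per mm (gap, slide)",J,"top shift",dt)
for ds in(-.35,-.42,-.5): print(ds,"gap,slide mm",np.linalg.solve([J["top"],J["scene"]],[dt,ds]).round(2))
E
python3 top.py
```

```text
[[211.73, 211.74, 211.75, 211.74, 211.76, 211.76, 211.73, 211.76, 211.73, 211.73, 211.75, 211.76, 211.77, 211.75, 211.74], [211.06, 211.06, 211.03, 211.02, 211.01, 211.02, 211.03, 211.04, 211.07, 211.07, 211.05, 211.01, 210.97, 210.97, 211.0]]
px per mm (gap, slide) {'top': [np.float64(-0.0959501382147323), np.float64(-0.35289045682179676)], 'scene': [np.float64(-0.23971533324623806), np.float64(0.26330768887959266)]} top shift -0.7164668949771738
-0.35 gap,slide mm [2.84 1.26]
-0.42 gap,slide mm [3.07 1.2 ]
-0.5 gap,slide mm [3.32 1.13]
```

The two views agree: the jacket slid 1.2 mm onto its far stop, and the gap is about 3.1 mm. It needs about 3.5 mm more push.

jog_arm --pt "-0.0015 0.0005 -0.004 0 0.012 0 20" --pt "-0.0015 0.0005 -0.008 0 0.012 0 20" --pt "-0.0015 0.0005 -0.009 0 0.012 0 20" --pt "-0.0015 0.0005 -0.009 0 0.012 0 20" --pt "-0.0015 0.0005 -0.009 0 0.012 0 20"

```text
time: 17.0
tool_pos: [0.4989, -0.0938, 0.0264]
tcp_rot: [-2.205, -0.005, 2.224]
wrist_force: [-12.7, 0.6, 10.6]
width: 0.323
```

```bash
python3 edge.py | grep -v '\[\['; python3 top.py | tail -4
python3 - <<'E'
from h import *
s=imaging.read_camera("scene")
print(s[228:238,264:270].mean((1,2)).round())
crop("scene",225,200,100,75,8,"pics/c9.png")
E
```

```text
shift -0.7213238985210637 -0.7026457376015287
shift -0.43237180356103977 -0.43237180356103977
17.4 [ 0.4989 -0.0938  0.0264] [-14.    0.1  10.4]
px per mm (gap, slide) {'top': [np.float64(-0.0959501382147323), np.float64(-0.35289045682179676)], 'scene': [np.float64(-0.23971533324623806), np.float64(0.26330768887959266)]} top shift -0.7110912881154263
-0.35 gap,slide mm [2.83 1.25]
-0.42 gap,slide mm [3.05 1.18]
-0.5 gap,slide mm [3.31 1.11]
[122. 112.  81.  50.  49.  62.  69.  70.  70.  72.]
```

View pics/c9.png

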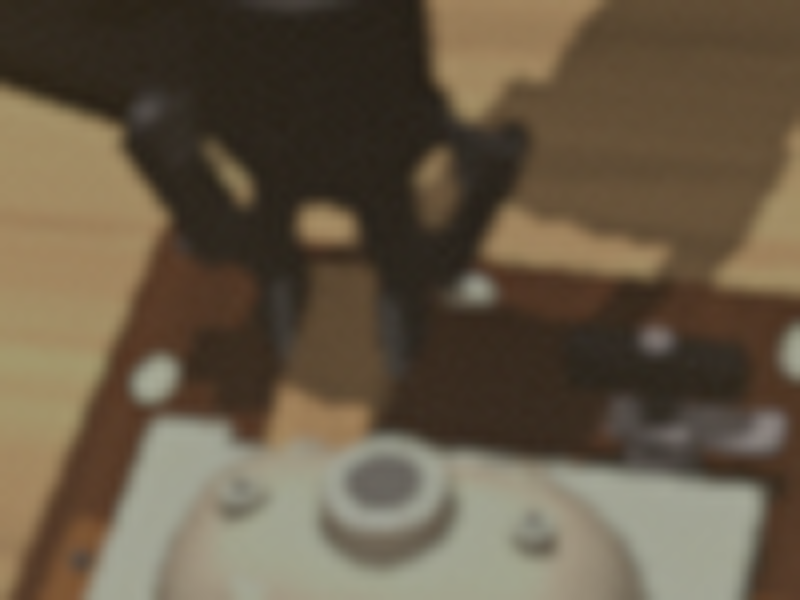

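The picture shows the clamp finger pointing left, clear of the flange (700,425). The wedge is gripped at (335,330) and runs into the bay at (320,415), and the fingers are well short of the jacket. The estimated gap near the notch is about 4 mm, so I'm handing in.

```bash
python3 -c "
from workcell import finish_job,monitor
s=monitor.read_state();print(s['time'],s['wrist_force'],s['width']);print(finish_job())"
```

```text
17.9 [-13.44327255  -0.32587222   9.68203367] 0.3219173653984458
the job is handed in; nothing more can be done
None
```

I turned the clamp about a quarter turn anticlockwise, to roughly 1.56 rad, so its finger points left and is clear of the jacket. I then laid the wedge flat on the board and pushed its thin end into the notch. The jacket's near edge is up by about 4 mm, and the gripper still holds the wedge.

- **Gap:** the checks do not fully agree. Edge shift in the pictures gives about 4.2 mm on the right and about 3.1 mm on the left. Wedge travel gives 4.3 to 4.7 mm. Near the notch, about 4 mm is my best estimate.
- **Jacket moved slightly:** by my estimate it slid about 1.2 mm along +x, towards its far stop, under the push before lifting.
- **Final hold:** the arm was steady at 17.9 s, pushing about 13 N, with about 10 N upward on the wrist. The gripper fingers were about 40 mm short of the jacket.
- **Other objects:** the moves stayed away from the offcut, bowl and jar, but I took no separate picture to confirm they had not moved.

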